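# Pull the warmer tray out with the hook and load a connecting rod

## Robot

A 6-joint arm with a two-finger parallel gripper is mounted at the origin on a cart in front of the work surface, level with it; the furniture and walls round the work are solid. World frame = base frame: x ahead of the robot, y to its left, z up, the work surface at z = 0. Lengths are in m, angles in rad, forces in N, time in s.
With the tool pointing down it reaches from about 0.4 to 0.825 m from the base axis. Payload 7 kg.
Tool frame: the origin (TCP) lies midway between the tips of the shut fingers; the grasp point (between the pads) lies 19 mm behind it; z points along the fingers, y is the line along which they close (so a half turn about z gives the same grasp; the last joint's range is limited). The gripper opens to 88 mm and grips with 3 to 60 N. Pads are 19 mm wide; open, the fingers measure 130 mm over their backs; the gripper's body (78 mm by 193 mm) begins 47 mm behind the grasp point.
Start: joints at [1.57, 0.359, 0.012, 0, -1.224, -0.288], TCP at [0.192, 0.647, 0.227] pointing down, gripper open.
Joint ranges: [-3.07, 3.07], [-1.43, 2.12], [-1.02, 1.25], [-3.03, 1.67], [-3.05, -0], [-3.03, 3.03]. Speed limits (rad/s): [2.39, 2.39, 3.01, 3.14, 3.14, 3.14].

## Interface

Orientations are given as [roll, pitch, yaw] about the fixed x, y, z axes, in that order (R = Rz(yaw) Ry(pitch) Rx(roll)).
In Python, from station import arm gives the robot as it stands.
- The arm moves only by the tool servo_tool, never from a script. Its argument "deltas" is a list of rows, each a list of 7 numbers: the closure, from -1 (fully open) to 1 (shut), then the shift along the tool's x, y, z in mm, then the turn, a rotation vector about the tool's x, y, z in degrees. In form: [[gripper, x, y, z, ax, ay, az], ...]. A call has 1 to 20 rows; each row shifts and turns the commanded pose from where the row before left it, along the tool's axes as they then stand; what a row does not reach is not made up. A row lasts 1/12 s, in which the tool goes at most 41.7 mm and 7.16 degrees, less where a joint would pass 70% of its speed; a pose out of reach is approached as far as the arm can. A call is refused whole if a number of a shift passes 41.7 or a number of a turn 7.16, either way. A call with a gripper value outside its range is refused whole. The fingers move at their own pace and stop on an object; "squeeze" is the grip in N (left out, the last holds). Time passes only in rows, so rows that do not move let the fingers close. It gives the time, the measured TCP pose, the force, the opening and the grip force at its end, in the units of the state.
- arm.get_state(): the state, without advancing time (a new reading comes with each control period).
- arm.grab_frame(name): name is "scene" or "top"; returns a dict with "color" (480x640x3 uint8, red, green, blue), "K" (3x3 intrinsics, pixels), "distortion" ([k1, k2, p1, p2, k3] as OpenCV has them; the pictures are not rectified), "position" and "orientation" of the camera in the world. Camera axes: x right, y down, z forward; pixel columns grow to the right and rows downward; lengths in m; the calibration is good to about 2 mm. A picture is of the moment at which its call begins. There is no depth.
- arm.job_done(): hands the job in; it is judged then, once.
Trained networks look in a picture, given as the dict that the camera call returned (one of the last four; its "shot" number tells which), for a name from the list of things; names that differ only in an ending like _2 or _b are one class to them, and where a whole thing is asked for, a point or a joint stands for the part that bears it (a point fixed in the world has none). Each returns a list of dicts, best first, with "conf" (0 to 1); they miss things now and then, are a little off and sometimes report something else, mostly with a low value. They report only what shows in the picture. A call takes as long as a camera call.
- arm.recognise(query, picture): "at" ([x, y, z] in m, in the coordinates of the camera as it stood for that picture, good to about 4 mm: the middle of the surface that is visible of it).
The state is a dict: "t": time; "q": joint angles; "qd": joint speeds; "joint_efforts": joint torques, N m; "eef_pos": TCP position; "ee_rot": TCP orientation; "force": force on the tool from outside, world axes, zero at the start; "moment": the same for the moment, N m; "width": finger opening in m; "gripper_force": force on a finger pad.
Only numpy, scipy, OpenCV 4.12 (cv2) and the standard library are available. Lean on these libraries where they do the work, as an engineer would, in place of code of your own. Each camera call takes 0.05 s, during which the arm holds its last target. There are 200 camera calls.

## Task

Pull the tray of the blue parts warmer all the way out by dropping the tip of the orange-handled hook into the finger hole of the tray's front tab; keep the gripper itself off the warmer until the tray is out. Then stand the hook back on the bench on the flat foot of its handle, clear of the warmer, and lay the connecting rod flat inside the pulled-out tray. Leave the oil filter, the gear and the bearing where they are.

Things in the scene. Friction and masses are not known exactly. Their poses are not given: they have to be found in the camera images.
- warmer: Blue sheet-metal parts warmer, a flat box fixed to the bench, 170 (x) x 260 (y) x 88 mm high. Origin: centre of its underside. Its open front, closed by the tray's aluminium panel, looks along its own -x (roughly to the robot's left).
- warmer_tray (a joint): Travel of the warmer's sliding tray in m: 0 = closed, 0.15 = fully out at its stop. It slides along the warmer's own -x, level. It takes about 3 N to pull and stays where it is left.
- tray_hole (a point): Centre of the round 24 mm through hole, at the upper face of the tray's front tab; 55 mm above the bench. Axes as the warmer's (z up). Moves with the tray. The tab is a level steel plate 5 mm thick, 64 mm wide (y), reaching from the front panel to 26 mm beyond the hole centre in -x; two small ribs under it stand 26 mm either side of the hole centre line. The panel's face lies 24 mm behind the hole centre (+x), and the panel is 67 mm high above the bench.
- tray_floor (a point): Centre of the tray's inner floor, on its upper face, 16 mm above the bench. Axes as the warmer's; moves with the tray. The inner floor measures 147 mm (x, along the slide) x 222 mm (y); side and back walls stand 18 mm above it, the front panel 51 mm. With the tray fully out the floor is uncovered and the warmer's front (88 mm high) stands just behind the back wall, about 72 mm from this point in +x.
- puller: Tray hook, 0.2 kg. Handle: orange block 100 mm long (x), 26 mm wide (y), 44 mm high, standing upright on its flat underside, where a black foot plate 46 mm wide (y), 96 mm long and 5 mm thick sticks out 10 mm on both sides. Origin: centre of the handle's underside, z up. A steel rod 8 mm thick leaves the +x end of the handle at 35 mm height and runs to x = +130 mm, where it turns straight down; the rod is level and its underside is 26 mm above the tip's end.
- puller_tip (a point): Lower end of the hook's down-turned tip (8 mm thick, rounded): at x = +130 mm, y = 0, z = +5 mm from the hook's origin.
- conrod: Grey steel connecting rod lying flat, 187 mm long (y) x 76 mm x 22 mm high, 0.52 kg. Origin: centre of its underside, z up. Big end (68 mm wide, x = -38 to +30 mm) at +y, small end (36 mm wide) at -y. The shank between them is 24 mm wide (x = -16 to +8 mm), runs from y = -58 to +26 mm and its sides stand 4 to 18 mm above the underside; best gripped across at x = -4, y = +10 mm.
- oil_filter: Dark blue upright oil filter, 78 mm diameter, 86 mm high; origin under its centre. Bystander.
- gear: Grey steel gear lying flat, 82 mm diameter, 29 mm high; origin under its centre. Bystander.
- bearing: Grey ball bearing lying flat, 52 mm diameter, 16 mm high; origin under its centre. Bystander.

How it is judged:
By the outcome, as a careful person would: the job done as asked, in the order asked, and still so for the second after the job is handed in, with the robot touching nothing.
It also fails if it takes over 62 s, if anything falls off the work surface, if the arm or the gripper's body presses on something with over 40 N, if the wrist force passes 120 N, or if a joint passes its speed limit or range.

## Working session

There is one attempt and no reset: what is moved stays moved. The work goes in short steps, Python scripts to look and compute and a tool call to move; the robot and the scene stay as the last step left them, time stands still between calls to the robot, and variables do not carry over. Pictures are saved under pics/ and viewed, at most 10 in all, crops included, and the job is handed in when it is done.

Besides the shell and the picture viewer there is one more tool, called after ">>>" by a JSON object that holds its "name" and its "arguments", one argument or row to a line. servo_tool: Moves the arm, as the interface text tells. Its arguments: {"type":"object","properties":{"deltas":{"type":"array","items":{"type":"array","items":{"type":"number"}}},"squeeze":{"type":"number"}},"required":["deltas"]}

```bash
mkdir -p pics; ls; cat > h.py <<'E'
import numpy as np, cv2
from scipy.spatial.transform import Rotation as R
from station import arm
np.set_printoptions(precision=4,suppress=True)
def Rc(f):
    o=np.array(f["orientation"],float)
    return o if o.shape==(3,3) else (R.from_euler('xyz',o).as_matrix() if o.size==3 else R.from_quat(o).as_matrix())
def w(f,p): return Rc(f)@np.array(p)+np.array(f["position"])
def ray(f,uv):
    n=cv2.undistortPoints(np.array([[uv]],float),np.array(f["K"]),np.array(f["distortion"]))[0,0]
    return Rc(f)@np.array([n[0],n[1],1.])
def atz(f,uv,z):
    d=ray(f,uv);p=np.array(f["position"]);return p+d*(z-p[2])/d[2]
def tri(obs):
    A=np.zeros((3,3));b=np.zeros(3)
    for f,uv in obs:
        d=ray(f,uv);d/=np.linalg.norm(d);M=np.eye(3)-np.outer(d,d);A+=M;b+=M@np.array(f["position"])
    return np.linalg.solve(A,b)
def px(f,P):
    r=Rc(f).T;t=-r@np.array(f["position"])
    return cv2.projectPoints(np.array(P,float).reshape(-1,1,3),cv2.Rodrigues(r)[0],t,np.array(f["K"]),np.array(f["distortion"]))[0][:,0]
def save(f,n): cv2.imwrite('pics/'+n,f["color"][:,:,::-1])
E
python3 - <<'E'
from h import *
import pickle
for c in("scene","top"):
    f=arm.grab_frame(c);save(f,c+'0.png');pickle.dump(f,open(c+'0.pkl','wb'))
    print(c,f["position"],f["orientation"],np.array(f["K"]).ravel())
    for n in["warmer","tray_hole","tray_floor","warmer_tray","puller","puller_tip","conrod","oil_filter","gear","bearing"]:
        r=arm.recognise(n,f)
        print(n,[(round(d["conf"],2),w(f,d["at"]),px(f,w(f,d["at"]))[0].round()) for d in r[:2]])
print(arm.get_state())
E
```

```text
pics
scene [-0.0356 -0.3401  0.8561] [-2.4176 -0.018  -0.8573] [458.5084   0.     312.0153   0.     458.5084 236.7063   0.       0.
   1.    ]
warmer [(0.69, array([ 0.4854, -0.3349,  0.0888]), array([486., 352.]))]
tray_hole [(0.72, array([ 0.5019, -0.2341,  0.0563]), array([440., 324.]))]
tray_floor [(0.75, array([ 0.4998, -0.2338,  0.0533]), array([439., 326.]))]
warmer_tray [(0.95, array([ 0.4974, -0.2397,  0.0558]), array([441., 327.]))]
puller [(0.65, array([0.4922, 0.0706, 0.0352]), array([321., 256.])), (0.64, array([0.553 , 0.4769, 0.0693]), array([221., 157.]))]
puller_tip [(0.78, array([0.4947, 0.0683, 0.0332]), array([322., 256.]))]
conrod [(0.75, array([0.458 , 0.3411, 0.0158]), array([231., 213.]))]
oil_filter [(0.82, array([0.5533, 0.477 , 0.0709]), array([221., 156.]))]
gear [(0.72, array([0.5781, 0.2298, 0.0171]), array([295., 209.]))]
bearing [(0.66, array([ 0.3808, -0.0541,  0.0145]), array([332., 323.]))]
top [0.2946 0.1112 1.3957] [-3.0091 -0.0159 -1.567 ] [506.0851   0.     315.7385   0.     506.0851 233.2179   0.       0.
   1.    ]
warmer []
tray_hole [(0.93, 
[... 407 characters left out ...]
ay([221., 238.]))]
oil_filter [(0.62, array([0.5587, 0.4931, 0.0824]), array([163., 199.]))]
gear [(0.63, array([0.5842, 0.2392, 0.018 ]), array([262., 195.]))]
bearing [(0.66, array([ 0.3806, -0.05  ,  0.0208]), array([367., 269.]))]
{'t': 1.1, 'q': array([ 1.5701,  0.3586,  0.0119, -0.    , -1.2241, -0.2881]), 'qd': array([ 0.0001,  0.0012, -0.0024,  0.0007,  0.0016, -0.0005]), 'joint_efforts': array([  0.    , -58.24  ,  29.33  ,   7.0026,   0.0126,  -0.    ]), 'eef_pos': array([0.1922, 0.647 , 0.2266]), 'ee_rot': array([ 3.1416,  0.    , -0.2888]), 'force': array([ 0.7554,  0.5064, -0.2216]), 'moment': array([ 0.0425, -0.0091, -0.008 ]), 'gripper_force': 0.0, 'width': 0.0877654282915126}
```

View pics/scene0.png

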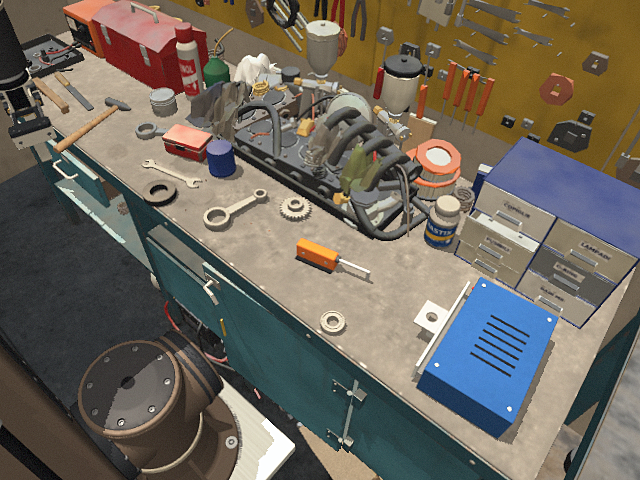

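View pics/top0.png

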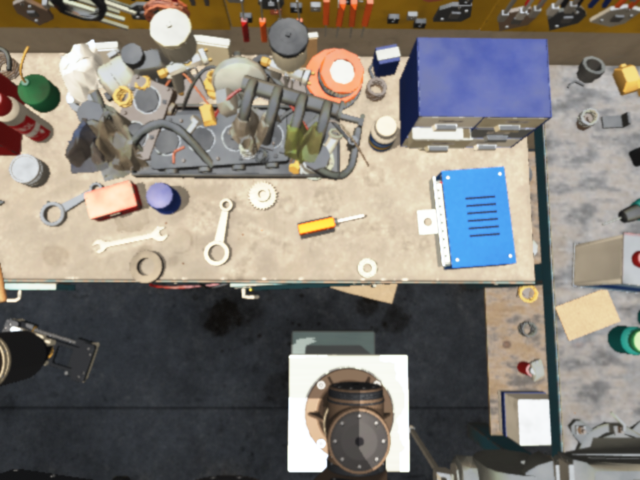

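```bash
python3 - <<'E'
from h import *
import pickle
s=pickle.load(open('scene0.pkl','rb'));t=pickle.load(open('top0.pkl','rb'))
def c(f,x,y,w_,h_): return cv2.resize(f["color"][y:y+h_,x:x+w_,::-1],(400,300),interpolation=cv2.INTER_CUBIC)
a=np.vstack([np.hstack([c(s,290,225,100,75),c(s,400,285,100,75)]),np.hstack([c(t,290,190,100,75),c(t,400,185,100,75)])])
cv2.imwrite('pics/z0.png',a)
b=np.hstack([c(s,195,175,100,75),c(t,180,195,100,75)])
cv2.imwrite('pics/z1.png',b)
E
```

```text
(no output)
```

View pics/z0.png

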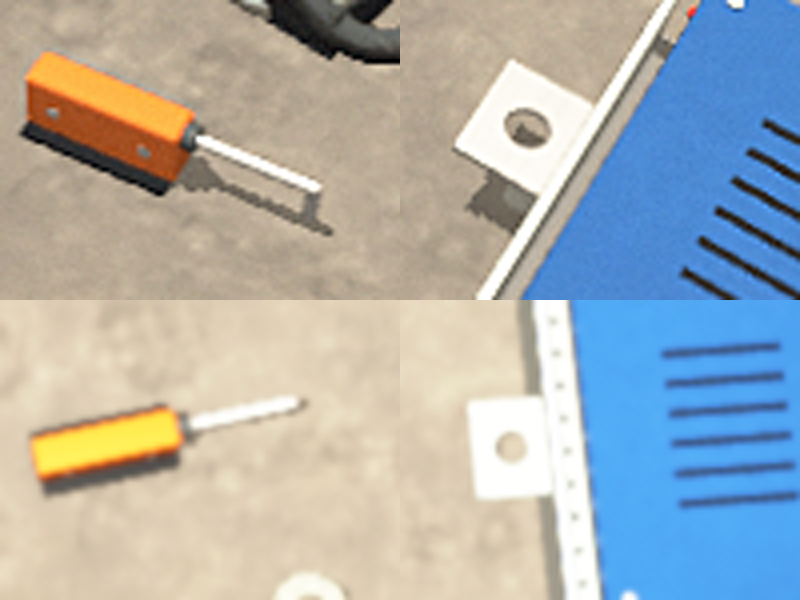

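View pics/z1.png

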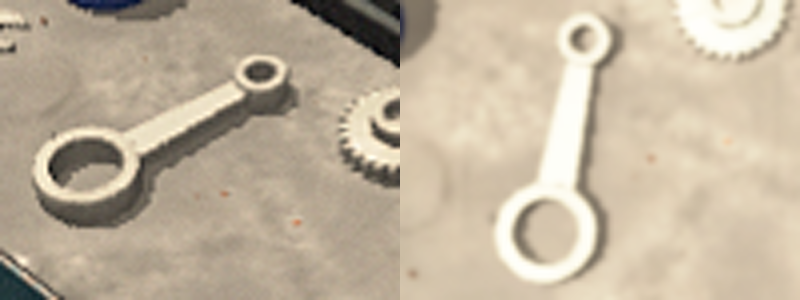

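```bash
cat > m.py <<'E'
from h import *
import pickle
from scipy.optimize import least_squares
s=pickle.load(open('scene0.pkl','rb'));t=pickle.load(open('top0.pkl','rb'))
P=lambda n,a,b:print(n,tri([(s,a),(t,b)]))
P('rodend',(369.5,271.75),(365,215.5))
P('hole',(431.75,316.5),(427.75,221.75))
P('tabfar',(427.75,300),(416.75,210));P('tabnear',(413.75,322),(418.75,234.5))
P('big',(217.5,216.2),(218,252.5));P('small',(260.5,192.75),(226,205))
P('hl far',(301,238),(297.5,224.25));P('hr far',(338.75,253.75),(332.5,217));P('hl near',(296.75,245),(300.75,235));
def fit(obs,x0):
    # obs: (frame, local pt, uv); pose x,y,yaw (+z free)
    def res(p):
        r=R.from_euler('z',p[3]).as_matrix()
        return np.concatenate([px(f,r@np.array(l)+p[:3])[0]-uv for f,l,uv in obs])
    o=least_squares(res,x0,loss='soft_l1');print(o.x,'rms',np.sqrt(np.mean(o.fun**2)),o.fun.round(1));return o.x
H=.044
print('puller');fit([(t,(-.05,.013,H),(297.5,224.25)),(t,(.05,.013,H),(332.5,217)),(t,(.05,-.013,H),(335.75,226.25)),(t,(-.05,-.013,H),(300.75,235)),(t,(.134,0,.035),(365.3,215.3)),
 (s,(-.05,.013,H),(301,238)),(s,(.05,.013,H),(338.75,253.75)),(s,(-.05,-.013,H),(296.75,245)),(s,(.134,0,.035),(369.7,271.8))],[.49,.09,0,-1.5])
print('warmer hole frame');fit([(t,(0,0,.055),(427.75,221.75)),(s,(0,0,.055),(431.75,316.5)),(t,(-.026,.032,.055),(416.75,210)),(t,(-.026,-.032,.055),(418.75,234.5)),
 (s,(-.026,.032,.055),(427.75,300)),(s,(-.026,-.032,.055),(413.75,322))],[.5,-.2,0,-1.5])
print('conrod');fit([(t,(-.004,.0595,.022),(218,252.5)),(t,(-.004,-.0755,.022),(226,205)),(s,(-.004,.0595,.022),(217.5,216.2)),(s,(-.004,-.0755,.022),(260.5,192.75))],[.46,.34,0,3])
E
python3 m.py
```

```text
rodend [ 0.5248 -0.0436  0.0417]
hole [ 0.507  -0.2117  0.0552]
tabfar [ 0.5395 -0.1834  0.0509]
tabnear [ 0.4738 -0.1888  0.05  ]
big [0.4242 0.3548 0.0221]
small [0.5564 0.3359 0.0223]
hl far [0.5003 0.1396 0.0376]
hr far [0.522  0.0435 0.0366]
hl near [0.4714 0.1292 0.045 ]
puller
[ 0.4968  0.0866 -0.0023 -1.3385] rms 0.7704525758038351 [ 0.6  0.5  1.5 -0.4  0.5 -0.4 -0.5 -0.9 -0.5 -0.3 -0.5 -0.3 -0.  -0.5
 -1.5  0.1  0.   1.7]
warmer hole frame
[ 0.5087 -0.2122 -0.0029 -1.4807] rms 0.5716277416749828 [ 0.2 -0.7 -0.2  0.5  0.4  0.2  1.  -0.9 -0.6  0.2 -0.7 -0.5]
conrod
[ 0.4834  0.3506 -0.0002  1.431 ] rms 0.4920571240575796 [ 0.2 -0.2  0.5 -1.  -0.5  0.2 -0.6  0. ]
```

```bash
cat > plan.py <<'E'
from h import *
from scipy.linalg import fractional_matrix_power as fp
def T(p,rpy):
    M=np.eye(4);M[:3,:3]=R.from_euler('xyz',rpy).as_matrix();M[:3,3]=p;return M
def row(a,b,n):
    M=np.real(fp(np.linalg.inv(a)@b,1/n));return np.r_[M[:3,3]*1000,np.degrees(R.from_matrix(M[:3,:3]).as_rotvec())].round(2)
def go(*wps):
    "wps: (x,y,z,yaw,n); prints the row of each leg from the present pose"
    s=arm.get_state();a=T(s['eef_pos'],s['ee_rot']);print('t',round(s['t'],2),s['eef_pos'],s['ee_rot'],s['q'])
    for x,y,z,yaw,n in wps:
        b=T((x,y,z),(np.pi,0,yaw));print(n,'x',row(a,b,n).tolist());a=b
def tipframe(hx,hy,yaw,d,z): # handle grasp pose with tip at (hx,hy)+ -d along warmer x
    c=np.array([np.cos(yaw),np.sin(yaw)]);p=np.array([hx,hy])-c*(.130+d);return (*p,z,yaw)
E
python3 -c "
from plan import *
go((.4968,.0866,.13,-1.3385,20),(.4968,.0866,.011,-1.3385,6))"
```

```text
t 1.1 [0.1922 0.647  0.2266] [ 3.1416  0.     -0.2888] [ 1.5701  0.3586  0.0119 -0.     -1.2241 -0.2881]
20 x [32.05, 9.41, 4.83, 0.0, 0.0, 3.01]
6 x [-0.0, 0.0, 19.83, 0.0, 0.0, -0.0]
```

>>> {"name": "servo_tool", "arguments": {
  "deltas": [
    [-1, 32, 9.4, 4.8, 0, 0, 3],
    [-1, 32, 9.4, 4.8, 0, 0, 3],
    [-1, 32, 9.4, 4.8, 0, 0, 3],
    [-1, 32, 9.4, 4.8, 0, 0, 3],
    [-1, 32, 9.4, 4.8, 0, 0, 3],
    [-1, 32, 9.4, 4.8, 0, 0, 3],
    [-1, 32, 9.4, 4.8, 0, 0, 3],
    [-1, 32, 9.4, 4.8, 0, 0, 3],
    [-1, 32, 9.4, 4.8, 0, 0, 3],
    [-1, 32, 9.4, 4.8, 0, 0, 3],
    [-1, 32, 9.4, 4.8, 0, 0, 3],
    [-1, 32, 9.4, 4.8, 0, 0, 3],
    [-1, 32, 9.4, 4.8, 0, 0, 3],
    [-1, 32, 9.4, 4.8, 0, 0, 3],
    [-1, 32, 9.4, 4.8, 0, 0, 3],
    [-1, 32, 9.4, 4.8, 0, 0, 3],
    [-1, 32, 9.4, 4.8, 0, 0, 3],
    [-1, 32, 9.4, 4.8, 0, 0, 3],
    [-1, 32, 9.4, 4.8, 0, 0, 3],
    [-1, 32, 9.4, 4.8, 0, 0, 3]
  ],
  "squeeze": 30
}}

```text
t: 2.77
eef_pos: [0.4973, 0.0861, 0.1306]
ee_rot: [-3.141, 0.0, -1.338]
force: [1.4, 0.5, 0.1]
width: 0.0875
gripper_force: 0.0
```

```bash
python3 -c "
from plan import *
go((.4968,.0866,.06,-1.3385,4),(.4968,.0866,.011,-1.3385,5))"
```

```text
t 2.77 [0.4973 0.0861 0.1306] [-3.1408  0.0001 -1.3385] [ 0.5615  0.1664 -0.4915  0.0002 -0.9122 -0.3293]
4 x [-0.14, 0.09, 17.65, -0.01, 0.0, 0.0]
5 x [-0.0, -0.0, 9.8, 0.0, 0.0, -0.0]
```

>>> {"name": "servo_tool", "arguments": {
  "deltas": [
    [-1, 0, 0, 18, 0, 0, 0],
    [-1, 0, 0, 18, 0, 0, 0],
    [-1, 0, 0, 18, 0, 0, 0],
    [-1, 0, 0, 18, 0, 0, 0],
    [-1, 0, 0, 15, 0, 0, 0],
    [-1, 0, 0, 12, 0, 0, 0],
    [-1, 0, 0, 10, 0, 0, 0],
    [-1, 0, 0, 7, 0, 0, 0],
    [-1, 0, 0, 3, 0, 0, 0],
    [-1, 0, 0, 0, 0, 0, 0],
    [1, 0, 0, 0, 0, 0, 0],
    [1, 0, 0, 0, 0, 0, 0],
    [1, 0, 0, 0, 0, 0, 0],
    [1, 0, 0, 0, 0, 0, 0],
    [1, 0, 0, 0, 0, 0, 0],
    [1, 0, 0, 0, 0, 0, 0],
    [1, 0, 0, 0, 0, 0, 0],
    [1, 0, 0, 0, 0, 0, 0]
  ]
}}

```text
t: 4.27
eef_pos: [0.497, 0.0876, 0.0116]
ee_rot: [-3.142, 0.0, -1.336]
force: [0.8, 0.3, 0.3]
width: 0.0396
gripper_force: 0.0
```

>>> {"name": "servo_tool", "arguments": {
  "deltas": [
    [1, 0, 0, 0, 0, 0, 0],
    [1, 0, 0, 0, 0, 0, 0],
    [1, 0, 0, 0, 0, 0, 0],
    [1, 0, 0, 0, 0, 0, 0],
    [1, 0, 0, 0, 0, 0, 0],
    [1, 0, 0, 0, 0, 0, 0]
  ]
}}

```text
t: 4.77
eef_pos: [0.497, 0.0876, 0.0116]
ee_rot: [3.142, -0.0, -1.336]
force: [0.1, 1.2, -0.2]
width: 0.0262
gripper_force: 30.0
```

>>> {"name": "servo_tool", "arguments": {
  "deltas": [
    [1, 0, 0, -5, 0, 0, 0],
    [1, 0, 0, -10, 0, 0, 0],
    [1, 0, 0, -20, 0, 0, 0],
    [1, 0, 0, -20, 0, 0, 0],
    [1, 0, 0, -15, 0, 0, 0],
    [1, 0, 0, -5, 0, 0, 0],
    [1, 0, 0, 0, 0, 0, 0]
  ]
}}

```text
t: 5.35
eef_pos: [0.4979, 0.0881, 0.0884]
ee_rot: [-3.138, 0.001, -1.336]
force: [0.1, -1.0, -1.9]
width: 0.0261
gripper_force: 30.0
```

```bash
cat > look.py <<'E'
from plan import *
import pickle,sys
n=sys.argv[1]
s=arm.grab_frame("scene");t=arm.grab_frame("top")
pickle.dump((s,t),open(n+'.pkl','wb'))
def c(f,xy,k):
    x=int(np.clip(xy[0]-50,0,540));y=int(np.clip(xy[1]-37,0,405));print('crop',x,y)
    return cv2.resize(f["color"][y:y+75,x:x+100,::-1],(400,300),interpolation=cv2.INTER_CUBIC)
pts=[eval(a) for a in sys.argv[2:]]
cv2.imwrite(f'pics/{n}.png',np.vstack([np.hstack([c(f,px(f,p)[0],0) for p in pts]) for f in(s,t)]))
E
python3 look.py l1 "(.523,-.01,.09)" "(.51,-.16,.055)"
python3 -c "
from plan import *
go(tipframe(.5087,-.2122,-1.4807,.0,.076)+(8,))"
```

```text
crop 308 213
crop 360 264
crop 304 175
crop 358 183
t 5.45 [0.4966 0.0875 0.0863] [ 3.1414  0.0003 -1.3363] [ 0.5643  0.2217 -0.5439 -0.0005 -0.8053 -0.3295]
8 x [20.99, 3.58, 1.29, 0.0, 0.0, 1.03]
```

View pics/l1.png

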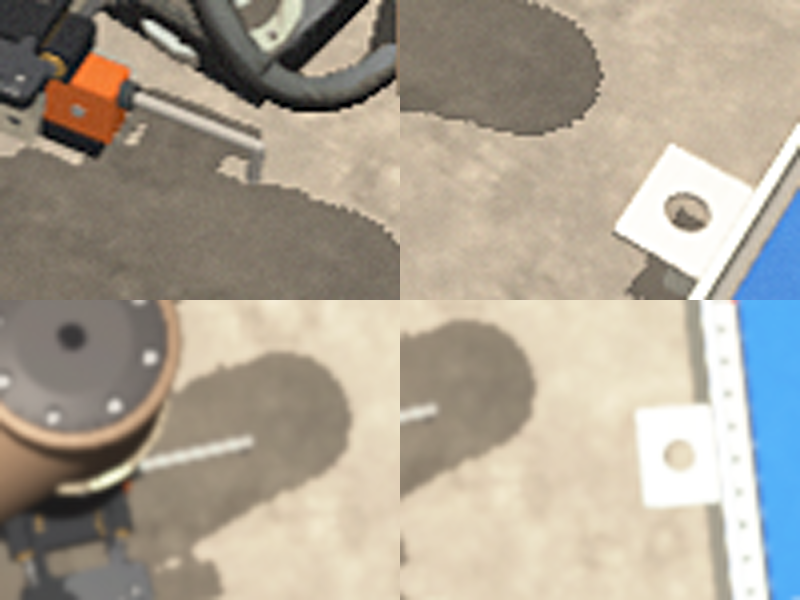

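```bash
cat > off.py <<'E'
from plan import *
import pickle
s,t=pickle.load(open('l1.pkl','rb'))
e=tri([(s,(373,248.5)),(t,(366.5,210.25))]);h=tri([(s,(431.75,316.8)),(t,(427.9,221.75))])
print('rodend',e,'hole',h)
st=arm.get_state();p=st['eef_pos'];yaw=st['ee_rot'][2]
r=R.from_euler('z',yaw).as_matrix()
print('rodend in handle frame (about tcp, yaw)',r.T@(e-p),'expected .134 0 .037-.011')
print('top ray at z', atz(t,(366.5,210.25),p[2]-.0116+.039),'pred',r@[.134,0,.0274]+p)
E
python3 off.py
```

```text
rodend [ 0.5263 -0.0397  0.1177] hole [ 0.507  -0.2121  0.0545]
rodend in handle frame (about tcp, yaw) [ 0.1306 -0.0006  0.0314] expected .134 0 .037-.011
top ray at z [ 0.5261 -0.0391  0.1137] pred [ 0.5277 -0.0429  0.1137]
```

```bash
python3 -c "
from plan import *
go(tipframe(.5078,-.2121,-1.4807,-.002,.084)+(10,))"
```

```text
t 5.45 [0.4966 0.0875 0.0863] [ 3.1414  0.0003 -1.3363] [ 0.5643  0.2217 -0.5439 -0.0005 -0.8053 -0.3295]
10 x [16.97, 2.94, 0.23, 0.0, 0.0, 0.83]
```

>>> {"name": "servo_tool", "arguments": {
  "deltas": [
    [1, 17, 2.9, 0.2, 0, 0, 0.83],
    [1, 17, 2.9, 0.2, 0, 0, 0.83],
    [1, 17, 2.9, 0.2, 0, 0, 0.83],
    [1, 17, 2.9, 0.2, 0, 0, 0.83],
    [1, 17, 2.9, 0.2, 0, 0, 0.83],
    [1, 17, 2.9, 0.2, 0, 0, 0.83],
    [1, 17, 2.9, 0.2, 0, 0, 0.83],
    [1, 17, 2.9, 0.2, 0, 0, 0.83],
    [1, 17, 2.9, 0.2, 0, 0, 0.83],
    [1, 17, 2.9, 0.2, 0, 0, 0.83],
    [1, 0, 0, 0, 0, 0, 0],
    [1, 0, 0, 0, 0, 0, 0]
  ]
}}

```text
t: 6.45
eef_pos: [0.4961, -0.0855, 0.0833]
ee_rot: [3.139, -0.0, -1.483]
force: [0.3, 1.4, -2.5]
width: 0.0261
gripper_force: 30.0
```

```bash
python3 look.py l2 "(.506,-.18,.08)"
python3 -c "
from plan import *
go(tipframe(.5078,-.2121,-1.4807,-.002,.0416)+(5,))"
```

```text
crop 370 264
crop 368 183
t 6.55 [ 0.4967 -0.0846  0.0837] [ 3.1401 -0.0001 -1.481 ] [ 0.2217  0.2252 -0.5468 -0.0002 -0.8003 -0.1318]
5 x [-0.01, 0.07, 8.43, 0.02, -0.0, -0.0]
```

View pics/l2.png

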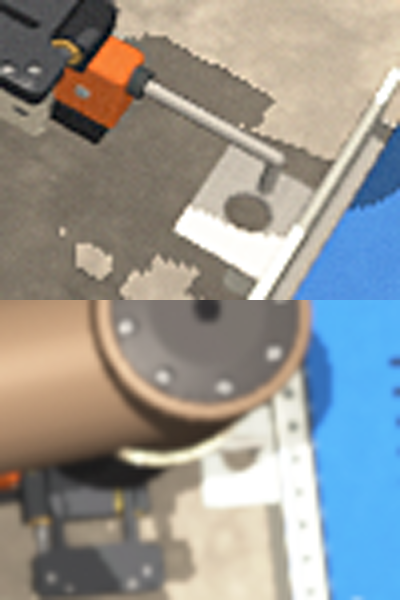

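```bash
python3 -c "
from plan import *
import pickle
s,t=pickle.load(open('l2.pkl','rb'))
for z in(.075,.079):print('tip',z,atz(s,(436.5,311),z))
print('rod top end',atz(s,(440.5,304),.111),'hole scene@.055',atz(s,(432.25,317),.055))
print(px(s,[(.5078,-.2121,.077),(.5078,-.2121,.055)]))
"
```

```text
tip 0.075 [ 0.5119 -0.2161  0.075 ]
tip 0.079 [ 0.5091 -0.2167  0.079 ]
rod top end [ 0.5058 -0.2194  0.111 ] hole scene@.055 [ 0.5076 -0.2138  0.055 ]
[[433.9591 310.6578]
 [431.5952 316.4693]]
```

>>> {"name": "servo_tool", "arguments": {
  "deltas": [
    [1, -2, 1.5, 8, 0, 0, 0],
    [1, 0, 0, 8, 0, 0, 0],
    [1, 0, 0, 6, 0, 0, 0],
    [1, 0, 0, 5, 0, 0, 0],
    [1, 0, 0, 4, 0, 0, 0],
    [1, 0, 0, 0, 0, 0, 0]
  ]
}}

```text
t: 7.05
eef_pos: [0.4948, -0.0828, 0.0524]
ee_rot: [3.14, -0.0, -1.481]
force: [0.0, -0.8, -2.9]
width: 0.0257
gripper_force: 30.0
```

>>> {"name": "servo_tool", "arguments": {
  "deltas": [
    [1, 0, 0, 5, 0, 0, 0],
    [1, 0, 0, 4, 0, 0, 0],
    [1, 0, 0, 2, 0, 0, 0],
    [1, 0, 0, 0, 0, 0, 0],
    [1, -4, 0, 0, 0, 0, 0],
    [1, -4, 0, 0, 0, 0, 0],
    [1, -4, 0, 0, 0, 0, 0],
    [1, -4, 0, 0, 0, 0, 0],
    [1, -4, 0, 0, 0, 0, 0]
  ]
}}

```text
t: 7.8
eef_pos: [0.4937, -0.0626, 0.0427]
ee_rot: [-3.141, -0.0, -1.481]
force: [0.7, -3.5, -2.8]
width: 0.0259
gripper_force: 30.0
```

>>> {"name": "servo_tool", "arguments": {
  "deltas": [
    [1, -8, 0, 0, 0, 0, 0],
    [1, -10, 0, 0, 0, 0, 0],
    [1, -10, 0, 0, 0, 0, 0],
    [1, -10, 0, 0, 0, 0, 0],
    [1, -10, 0, 0, 0, 0, 0],
    [1, -10, 0, 0, 0, 0, 0],
    [1, -10, 0, 0, 0, 0, 0],
    [1, -10, 0, 0, 0, 0, 0],
    [1, -10, 0, 0, 0, 0, 0],
    [1, -10, 0, 0, 0, 0, 0],
    [1, -10, 0, 0, 0, 0, 0],
    [1, -8, 0, 0, 0, 0, 0],
    [1, -6, 0, 0, 0, 0, 0],
    [1, -4, 0, 0, 0, 0, 0],
    [1, 0, 0, 0, 0, 0, 0]
  ]
}}

```text
t: 9.05
eef_pos: [0.4819, 0.063, 0.0424]
ee_rot: [3.141, -0.0, -1.48]
force: [0.4, -0.3, -2.2]
width: 0.0259
gripper_force: 30.0
```

>>> {"name": "servo_tool", "arguments": {
  "deltas": [
    [1, -3, 0, 0, 0, 0, 0],
    [1, -3, 0, 0, 0, 0, 0],
    [1, -2, 0, 0, 0, 0, 0]
  ]
}}

```text
t: 9.3
eef_pos: [0.4778, 0.0643, 0.0413]
ee_rot: [3.132, -0.009, -1.481]
force: [9.2, -42.0, -4.3]
width: 0.026
gripper_force: 30.0
```

>>> {"name": "servo_tool", "arguments": {
  "deltas": [
    [1, -2, 0, 0, 0, 0, 0],
    [1, -2, 0, 0, 0, 0, 0]
  ]
}}

```text
t: 9.47
eef_pos: [0.4761, 0.066, 0.0407]
ee_rot: [3.129, -0.011, -1.482]
force: [9.3, -44.8, -4.8]
width: 0.0261
gripper_force: 30.0
```

>>> {"name": "servo_tool", "arguments": {
  "deltas": [
    [1, 5, 0, 0, 0, 0, 0],
    [1, 5, 0, 0, 0, 0, 0],
    [1, 4, 0, 0, 0, 0, 0],
    [1, 0, 0, 0, 0, 0, 0]
  ]
}}

```text
t: 9.8
eef_pos: [0.4827, 0.0604, 0.0426]
ee_rot: [-3.141, 0.001, -1.482]
force: [-0.3, -0.2, -1.8]
width: 0.0257
gripper_force: 29.6
```

```bash
python3 look.py l3 "(.49,-.03,.06)"
python3 -c "
from plan import *
go()
print(arm.get_state()['force'])"
```

```text
crop 305 235
crop 310 190
t 9.9 [0.4829 0.061  0.0427] [-3.1409  0.0006 -1.4812] [ 0.5304  0.2593 -0.6279 -0.0004 -0.6826 -0.4405]
[-0.1712  0.1712 -1.6946]
```

View pics/l3.png

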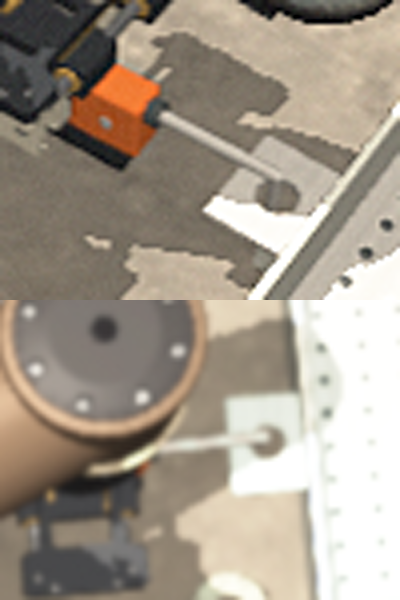

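>>> {"name": "servo_tool", "arguments": {
  "deltas": [
    [1, 0, 0, -5, 0, 0, 0],
    [1, 0, 0, -10, 0, 0, 0],
    [1, 0, 0, -12, 0, 0, 0],
    [1, 0, 0, -12, 0, 0, 0],
    [1, 0, 0, -6, 0, 0, 0],
    [1, -8, 0, 0, 0, 0, 0],
    [1, -14, 0, 0, 0, 0, 0],
    [1, -14, 0, 0, 0, 0, 0],
    [1, -14, 0, 0, 0, 0, 0],
    [1, -12, 0, 0, 0, 0, 0],
    [1, -8, 0, 0, 0, 0, 0],
    [1, 0, 0, 0, 0, 0, 0]
  ]
}}

```text
t: 10.9
eef_pos: [0.4762, 0.1319, 0.0874]
ee_rot: [-3.142, 0.0, -1.479]
force: [-0.3, 0.3, -1.9]
width: 0.0261
gripper_force: 29.6
```

```bash
python3 - <<'E'
from plan import *
go()
s=arm.grab_frame("scene");t=arm.grab_frame("top")
p=arm.get_state()['eef_pos']; r=R.from_euler('z',arm.get_state()['ee_rot'][2]).as_matrix()
print('pred rod end px',px(s,[r@[.13,0,.0274]+p])[0],px(t,[r@[.13,0,.0274]+p])[0])
def c(f,xy):
    x=int(xy[0]-50);y=int(xy[1]-37);print('crop',x,y)
    return cv2.resize(f["color"][y:y+75,x:x+100,::-1],(400,300),interpolation=cv2.INTER_CUBIC)
cv2.imwrite('pics/l4.png',np.hstack([c(s,px(s,(.49,.06,.07))[0]),c(t,px(t,(.49,-.03,.07))[0])]))
E
```

```text
t 10.9 [0.4762 0.1319 0.0874] [-3.1415  0.0001 -1.4792] [ 0.6688  0.2046 -0.5644 -0.0001 -0.8016 -0.5772]
pred rod end px [345.7873 250.0808] [351.0217 224.7928]
crop 274 211
crop 311 189
```

View pics/l4.png

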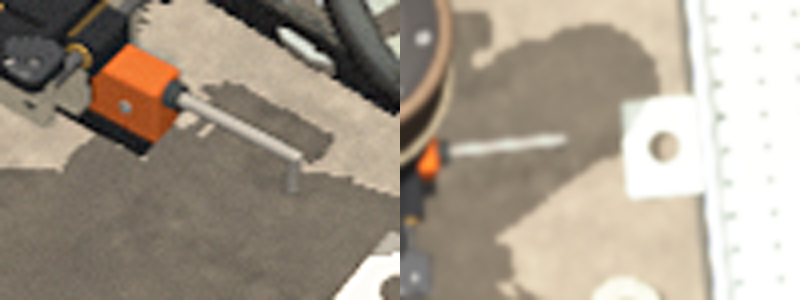

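>>> {"name": "servo_tool", "arguments": {
  "deltas": [
    [1, 0, 0, 15, 0, 0, 0],
    [1, 0, 0, 20, 0, 0, 0],
    [1, 0, 0, 18, 0, 0, 0],
    [1, 0, 0, 10, 0, 0, 0],
    [1, 0, 0, 6, 0, 0, 0],
    [1, 0, 0, 3, 0, 0, 0],
    [1, 0, 0, 2, 0, 0, 0],
    [1, 0, 0, 1, 0, 0, 0],
    [1, 0, 0, 0, 0, 0, 0]
  ]
}}

```text
t: 11.75
eef_pos: [0.4766, 0.1304, 0.013]
ee_rot: [-3.141, 0.0, -1.481]
force: [0.2, -0.3, -2.2]
width: 0.0264
gripper_force: 29.6
```

>>> {"name": "servo_tool", "arguments": {
  "deltas": [
    [1, 0, 0, 1, 0, 0, 0],
    [1, 0, 0, 0.7, 0, 0, 0],
    [1, 0, 0, 0, 0, 0, 0]
  ]
}}

```text
t: 12.0
eef_pos: [0.4767, 0.1304, 0.0117]
ee_rot: [-3.14, 0.0, -1.48]
force: [-0.9, -1.5, 4.9]
width: 0.0259
gripper_force: 29.7
```

>>> {"name": "servo_tool", "arguments": {
  "deltas": [
    [-1, 0, 0, 0, 0, 0, 0],
    [-1, 0, 0, 0, 0, 0, 0],
    [-1, 0, 0, 0, 0, 0, 0],
    [-1, 0, 0, 0, 0, 0, 0],
    [-1, 0, 0, 0, 0, 0, 0],
    [-1, 0, 0, 0, 0, 0, 0],
    [-1, 0, 0, -10, 0, 0, 0],
    [-1, 0, 0, -20, 0, 0, 0],
    [-1, 0, 0, -25, 0, 0, 0],
    [-1, 0, 0, -30, 0, 0, 0],
    [-1, 0, 0, -30, 0, 0, 0],
    [-1, 0, 0, -20, 0, 0, 0],
    [-1, 0, 0, 0, 0, 0, 0]
  ]
}}

```text
t: 13.08
eef_pos: [0.4786, 0.1316, 0.1504]
ee_rot: [-3.135, 0.003, -1.48]
force: [0.8, -0.5, -0.7]
width: 0.088
gripper_force: 0.0
```

```bash
python3 - <<'E'
from plan import *
# conrod grasp point: local x=-4,y=+10 ; pose from the fit
yaw=1.431;o=np.array([.4834,.3506]);r=R.from_euler('z',yaw).as_matrix()[:2,:2]
g=o+r@[-.004,.010];print('grasp',g)
go((*g,.10,yaw-np.pi/2,18),(*g,.006,yaw-np.pi/2,6))
f=arm.grab_frame("top")
h=atz(f,(377,225.5),.055)+[0,-.0004,0];print('hole out',h, 'closed + .15', np.array([.5076,-.2125])-.15*np.array([.09,-.9959]))
for c in ("top","scene"):
    f=arm.grab_frame(c)
    for n in("tray_hole","tray_floor","puller","conrod"):
        d=arm.recognise(n,f);print(c,n,[(round(k["conf"],2),w(f,k["at"])) for k in d[:1]])
E
```

```text
grasp [0.4729 0.348 ]
t 13.08 [0.4786 0.1316 0.1504] [-3.1347  0.0031 -1.48  ] [ 0.666   0.1265 -0.4883  0.0014 -0.9486 -0.576 ]
18 x [-9.94, -8.32, 2.84, -0.03, -0.01, -4.27]
6 x [-0.0, -0.0, 15.67, -0.0, 0.0, -0.0]
hole out [ 0.4953 -0.0742  0.055 ] closed + .15 [ 0.4941 -0.0631]
top tray_hole [(0.98, array([ 0.5062, -0.1644,  0.0211]))]
top tray_floor [(0.66, array([ 0.5017, -0.1738,  0.0126]))]
top puller [(0.63, array([0.4737, 0.0912, 0.0359]))]
top conrod [(0.71, array([0.5483, 0.3432, 0.0252]))]
scene tray_hole [(0.75, array([ 0.5001, -0.1659,  0.0179]))]
scene tray_floor [(0.79, array([ 0.4955, -0.1617,  0.0134]))]
scene puller [(0.89, array([0.4683, 0.1117, 0.033 ]))]
scene conrod [(0.89, array([0.444 , 0.3427, 0.0171]))]
```

```bash
python3 - <<'E'
from plan import *
import pickle
s0=pickle.load(open('scene0.pkl','rb'));t0=pickle.load(open('top0.pkl','rb'))
s=arm.grab_frame("scene");t=arm.grab_frame("top");pickle.dump((s,t),open('l5.pkl','wb'))
def blob(f,c,k=11):
    x,y=np.round(c).astype(int);g=cv2.cvtColor(f["color"],cv2.COLOR_RGB2GRAY)[y-k:y+k+1,x-k:x+k+1]
    _,b=cv2.threshold(g,0,255,cv2.THRESH_OTSU+cv2.THRESH_BINARY_INV)
    n,l,st,ce=cv2.connectedComponentsWithStats(b,connectivity=4)
    return [(st[i,4],tuple(ce[i]+[x-k,y-k])) for i in range(1,n) if st[i,4]>10 and st[i,0]>0 and st[i,1]>0 and st[i,0]+st[i,2]<2*k+1 and st[i,1]+st[i,3]<2*k+1]
for n,fs,ft,cs,ct in(('closed',s0,t0,(431.75,316.5),(427.75,221.75)),('out',s,t,px(s,(.4945,-.069,.055))[0],(377,225.5))):
    for k in(9,11):
        a,b=blob(fs,cs,k),blob(ft,ct,k);print(n,k,a,b)
        if a and b: print(tri([(fs,max(a)[1]),(ft,max(b)[1])]),atz(ft,max(b)[1],.055))
E
```

```text
closed 9 [(np.int32(90), (np.float64(431.3222222222222), np.float64(316.56666666666666)))] [(np.int32(49), (np.float64(427.42857142857144), np.float64(221.3877551020408)))]
[ 0.5081 -0.211   0.053 ] [ 0.5073 -0.21    0.055 ]
closed 11 [(np.int32(92), (np.float64(431.32608695652175), np.float64(316.5652173913044)))] [(np.int32(49), (np.float64(427.42857142857144), np.float64(221.3877551020408)))]
[ 0.5081 -0.211   0.053 ] [ 0.5073 -0.21    0.055 ]
out 9 [(np.int32(76), (np.float64(373.9078947368421), np.float64(283.6842105263158)))] [(np.int32(43), (np.float64(376.1860465116279), np.float64(225.1627906976744)))]
[ 0.4975 -0.0729  0.0517] [ 0.4962 -0.0716  0.055 ]
out 11 [(np.int32(76), (np.float64(373.9078947368421), np.float64(283.6842105263158)))] [(np.int32(44), (np.float64(376.1136363636364), np.float64(225.20454545454547)))]
[ 0.4975 -0.0728  0.0516] [ 0.4961 -0.0714  0.055 ]
```

```bash
python3 - <<'E'
from plan import *
import pickle
t0=pickle.load(open('top0.pkl','rb'));s,t=pickle.load(open('l5.pkl','rb'))
for f in(t0,t):
    for row in(200,222,245):
        hsv=cv2.cvtColor(f["color"],cv2.COLOR_RGB2HSV)[row]
        b=(hsv[:,0]>95)&(hsv[:,0]<125)&(hsv[:,1]>120)
        xs=np.where(b[400:540])[0]+400;x0,x1=xs[0]-.5,xs[-1]+.5
        P=[atz(f,(x,row),.088) for x in(x0,x1)]
        ax=np.array([.09,-.9959]);print(row,x0,x1,P[0][:2],'depth',(P[1]-P[0])[:2]@ax,'front-hole closed',(P[0][:2]-[.5076,-.211])@ax)
    print(f["color"][222,425:452].tolist() if f is t0 else '')
E
```

```text
200 444.5 507.5 [ 0.5596 -0.2488] depth 0.1671268344196195 front-hole closed 0.042369558410523485
222 446.5 510.5 [ 0.5008 -0.2524] depth 0.16880076082950188 front-hole closed 0.04057465359022724
245 449.5 513.5 [ 0.4401 -0.2584] depth 0.1677982979867402 front-hole closed 0.04110458954384149
[[209, 193, 169], [226, 210, 183], [230, 216, 190], [231, 218, 191], [230, 217, 189], [227, 212, 186], [234, 228, 208], [253, 253, 248], [255, 255, 254], [255, 255, 254], [255, 255, 254], [253, 253, 249], [241, 243, 240], [253, 254, 254], [254, 255, 254], [244, 247, 243], [216, 222, 209], [226, 227, 215], [250, 249, 244], [253, 253, 250], [234, 234, 226], [145, 158, 177], [89, 150, 225], [81, 166, 242], [81, 171, 245], [83, 173, 246], [83, 173, 246]]
200 443.5 507.5 [ 0.5596 -0.2462] depth 0.16977262203165236 front-hole closed 0.03972377079849063
222 446.5 510.5 [ 0.5008 -0.2524] depth 0.16880076082950188 front-hole closed 0.04057465359022724
245 449.5 513.5 [ 0.4401 -0.2584] depth 0.1677982979867402 front-hole closed 0.04110458954384149
```

>>> {"name": "servo_tool", "arguments": {
  "deltas": [
    [-1, -9.9, -8.3, 2.8, 0, 0, -4.27],
    [-1, -9.9, -8.3, 2.8, 0, 0, -4.27],
    [-1, -9.9, -8.3, 2.8, 0, 0, -4.27],
    [-1, -9.9, -8.3, 2.8, 0, 0, -4.27],
    [-1, -9.9, -8.3, 2.8, 0, 0, -4.27],
    [-1, -9.9, -8.3, 2.8, 0, 0, -4.27],
    [-1, -9.9, -8.3, 2.8, 0, 0, -4.27],
    [-1, -9.9, -8.3, 2.8, 0, 0, -4.27],
    [-1, -9.9, -8.3, 2.8, 0, 0, -4.27],
    [-1, -9.9, -8.3, 2.8, 0, 0, -4.27],
    [-1, -9.9, -8.3, 2.8, 0, 0, -4.27],
    [-1, -9.9, -8.3, 2.8, 0, 0, -4.27],
    [-1, -9.9, -8.3, 2.8, 0, 0, -4.27],
    [-1, -9.9, -8.3, 2.8, 0, 0, -4.27],
    [-1, -9.9, -8.3, 2.8, 0, 0, -4.27],
    [-1, -9.9, -8.3, 2.8, 0, 0, -4.27],
    [-1, -9.9, -8.3, 2.8, 0, 0, -4.27],
    [-1, -9.9, -8.3, 2.8, 0, 0, -4.27],
    [-1, 0, 0, 0, 0, 0, 0],
    [-1, 0, 0, 0, 0, 0, 0]
  ]
}}

```text
t: 15.4
eef_pos: [0.4704, 0.346, 0.0952]
ee_rot: [3.141, 0.0, -0.14]
force: [0.4, 0.2, 0.4]
width: 0.088
gripper_force: 0.0
```

```bash
python3 - <<'E'
from plan import *
go((.4729,.348,.10,-.1398,1),(.4729,.348,.006,-.1398,1))
# is the hook still standing where it was left?
import pickle
for c in("top","scene"):
    f=arm.grab_frame(c);hsv=cv2.cvtColor(f["color"],cv2.COLOR_RGB2HSV)
    m=cv2.inRange(hsv,(5,150,150),(25,255,255))
    yaw=-1.481;r=R.from_euler('z',yaw).as_matrix();o=np.array([.4767,.1304,0])
    q=px(f,[r@np.array(p)+o for p in((-.05,.013,.044),(.05,.013,.044),(.05,-.013,.044),(-.05,-.013,.044))])
    x,y=q.min(0).astype(int)-12;X,Y=q.max(0).astype(int)+12
    ys,xs=np.where(m[y:Y,x:X]);print(c,'pred corners',q.round(1).tolist(),'orange bbox',xs.min()+x,ys.min()+y,xs.max()+x,ys.max()+y,len(xs))
E
```

```text
t 15.4 [0.4704 0.346  0.0952] [ 3.1411  0.0002 -0.1396] [ 0.9689  0.3286 -0.3611  0.     -0.8817  0.4623]
1 x [2.2, -2.28, -4.78, 0.03, 0.01, 0.01]
1 x [-0.0, -0.0, 94.0, 0.0, -0.0, 0.0]
top pred corners [[282.0, 229.2], [319.0, 226.2], [319.8, 235.7], [282.7, 238.8]] orange bbox 283 226 320 239 178
scene pred corners [[283.5, 231.1], [317.7, 250.3], [311.1, 257.3], [276.7, 237.6]] orange bbox 279 233 318 266 667
```

Hook stands upright where it was left. Down onto the conrod.

>>> {"name": "servo_tool", "arguments": {
  "deltas": [
    [-1, 2, -2.3, 15, 0, 0, 0],
    [-1, 0, 0, 20, 0, 0, 0],
    [-1, 0, 0, 20, 0, 0, 0],
    [-1, 0, 0, 15, 0, 0, 0],
    [-1, 0, 0, 10, 0, 0, 0],
    [-1, 0, 0, 6, 0, 0, 0],
    [-1, 0, 0, 3, 0, 0, 0],
    [-1, 0, 0, 0, 0, 0, 0]
  ]
}}

```text
t: 16.17
eef_pos: [0.4732, 0.3476, 0.0063]
ee_rot: [3.141, 0.0, -0.14]
force: [-0.6, -0.5, 0.1]
width: 0.0876
gripper_force: 0.0
```

>>> {"name": "servo_tool", "arguments": {
  "deltas": [
    [1, 0, 0, 0, 0, 0, 0],
    [1, 0, 0, 0, 0, 0, 0],
    [1, 0, 0, 0, 0, 0, 0],
    [1, 0, 0, 0, 0, 0, 0],
    [1, 0, 0, 0, 0, 0, 0],
    [1, 0, 0, 0, 0, 0, 0],
    [1, 0, 0, 0, 0, 0, 0],
    [1, 0, 0, 0, 0, 0, 0],
    [1, 0, 0, 0, 0, 0, 0],
    [1, 0, 0, 0, 0, 0, 0],
    [1, 0, 0, 0, 0, 0, 0],
    [1, 0, 0, 0, 0, 0, 0],
    [1, 0, 0, 0, 0, 0, 0],
    [1, 0, 0, 0, 0, 0, 0]
  ],
  "squeeze": 45
}}

```text
t: 17.33
eef_pos: [0.4731, 0.348, 0.0065]
ee_rot: [-3.141, -0.0, -0.139]
force: [0.9, 2.0, -1.0]
width: 0.0222
gripper_force: 44.9
```

>>> {"name": "servo_tool", "arguments": {
  "deltas": [
    [1, 0, 0, -5, 0, 0, 0],
    [1, 0, 0, -12, 0, 0, 0],
    [1, 0, 0, -20, 0, 0, 0],
    [1, 0, 0, -25, 0, 0, 0],
    [1, 0, 0, -25, 0, 0, 0],
    [1, 0, 0, -17, 0, 0, 0],
    [1, 0, 0, -8, 0, 0, 0],
    [1, 0, 0, 0, 0, 0, 0],
    [1, 0, 0, 0, 0, 0, 0]
  ]
}}

```text
t: 18.08
eef_pos: [0.4724, 0.3472, 0.1177]
ee_rot: [3.141, 0.001, -0.14]
force: [0.2, 0.2, -4.5]
width: 0.0217
gripper_force: 44.9
```

```bash
python3 - <<'E'
from plan import *
go((.4937,-.149,.12,.0901,20),(.4937,-.149,.0245,.0901,6))
s=arm.get_state();print(s['force'],s['width'])
E
```

```text
t 18.08 [0.4724 0.3472 0.1177] [ 3.141   0.001  -0.1399] [ 0.9667  0.3077 -0.3307 -0.0007 -0.9334  0.4647]
20 x [1.83, 24.82, -0.11, 0.0, 0.0, -0.66]
6 x [-0.0, -0.0, 15.92, 0.0, -0.0, 0.0]
[ 0.1912  0.1532 -4.5223] 0.021728645405442854
```

>>> {"name": "servo_tool", "arguments": {
  "deltas": [
    [1, 1, 12, -0.1, 0, 0, -0.3],
    [1, 1.5, 20, -0.1, 0, 0, -0.5],
    [1, 1.8, 26, -0.1, 0, 0, -0.7],
    [1, 1.8, 26, -0.1, 0, 0, -0.7],
    [1, 1.8, 26, -0.1, 0, 0, -0.7],
    [1, 1.8, 26, -0.1, 0, 0, -0.7],
    [1, 1.8, 26, -0.1, 0, 0, -0.7],
    [1, 1.8, 26, -0.1, 0, 0, -0.7],
    [1, 1.8, 26, -0.1, 0, 0, -0.7],
    [1, 1.8, 26, -0.1, 0, 0, -0.7],
    [1, 1.8, 26, -0.1, 0, 0, -0.7],
    [1, 1.8, 26, -0.1, 0, 0, -0.7],
    [1, 1.8, 26, -0.1, 0, 0, -0.7],
    [1, 1.8, 26, -0.1, 0, 0, -0.7],
    [1, 1.8, 26, -0.1, 0, 0, -0.7],
    [1, 1.8, 26, -0.1, 0, 0, -0.7],
    [1, 1.8, 26, -0.1, 0, 0, -0.7],
    [1, 1.8, 26, -0.1, 0, 0, -0.7],
    [1, 1.8, 26, -0.1, 0, 0, -0.7],
    [1, 1.8, 20, -0.1, 0, 0, -0.5]
  ]
}}

```text
t: 19.75
eef_pos: [0.4911, -0.148, 0.1187]
ee_rot: [-3.141, 0.004, 0.091]
force: [0.6, 0.8, -3.9]
width: 0.0216
gripper_force: 44.9
```

>>> {"name": "servo_tool", "arguments": {
  "deltas": [
    [1, 0, 0, 0, 0, 0, 0],
    [1, 0, 0, 0, 0, 0, 0],
    [1, 0, 0, 0, 0, 0, 0]
  ]
}}

```text
t: 20.0
eef_pos: [0.4916, -0.1461, 0.1192]
ee_rot: [-3.141, 0.003, 0.09]
force: [-0.4, 0.2, -3.9]
width: 0.0217
gripper_force: 44.9
```

```bash
python3 - <<'E'
from plan import *
go((.4937,-.149,.119,.0901,1))
import pickle
s=arm.grab_frame("scene");t=arm.grab_frame("top");pickle.dump((s,t),open('l6.pkl','wb'))
x,y=px(s,(.50,-.15,.07))[0].astype(int)
cv2.imwrite('pics/l6.png',cv2.resize(s["color"][y-75:y+75,x-100:x+100,::-1],(800,600),interpolation=cv2.INTER_CUBIC));print(x-100,y-75)
E
```

```text
t 20.0 [ 0.4916 -0.1461  0.1192] [-3.1412  0.0026  0.0899] [ 0.0941  0.1947 -0.4859 -0.0005 -0.8928  1.5669]
1 x [1.86, 3.07, 0.18, -0.02, 0.15, -0.01]
305 223
```

View pics/l6.png

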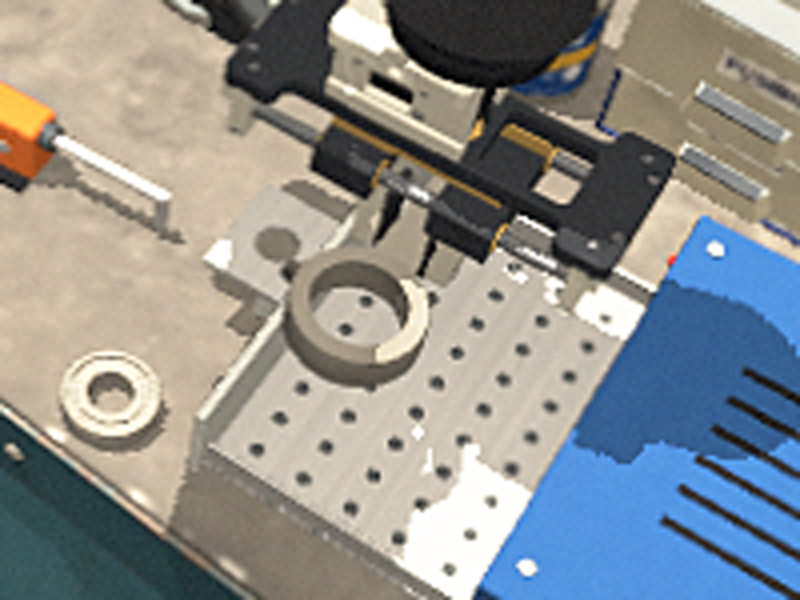

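```bash
python3 -c "
from plan import *
import pickle
s,t=pickle.load(open('l6.pkl','rb'))
print(atz(s,(356.25,335.5),.016),'exp .3888 -.1108')
q=px(s,[(.3888,-.1108,.016)])[0];print((q-[305,223])*4)
print('panel corner top px',(px(s,[(.3888,-.1108,.067)])[0]-[305,223])*4)
"
```

```text
[ 0.3909 -0.1117  0.016 ] exp .3888 -.1108
[201.1352 451.785 ]
panel corner top px [210.4229 400.5463]
```

>>> {"name": "servo_tool", "arguments": {
  "deltas": [
    [1, 2, 3, 10, 0, 0, 0],
    [1, 0, 0, 18, 0, 0, 0],
    [1, 0, 0, 18, 0, 0, 0],
    [1, 0, 0, 15, 0, 0, 0],
    [1, 0, 0, 12, 0, 0, 0],
    [1, 0, 0, 9, 0, 0, 0],
    [1, 0, 0, 6, 0, 0, 0],
    [1, 0, 0, 4, 0, 0, 0],
    [1, 0, 0, 2, 0, 0, 0],
    [1, 0, 0, 0, 0, 0, 0]
  ]
}}

```text
t: 20.93
eef_pos: [0.4953, -0.1487, 0.0264]
ee_rot: [3.142, -0.0, 0.091]
force: [-1.1, 0.4, -3.7]
width: 0.0218
gripper_force: 44.9
```

>>> {"name": "servo_tool", "arguments": {
  "deltas": [
    [1, 0, 0, 1, 0, 0, 0],
    [1, 0, 0, 1, 0, 0, 0],
    [1, 0, 0, 0, 0, 0, 0]
  ]
}}

```text
t: 21.18
eef_pos: [0.4954, -0.1488, 0.0248]
ee_rot: [-3.142, -0.001, 0.091]
force: [-0.4, 0.2, -4.6]
width: 0.0217
gripper_force: 44.9
```

>>> {"name": "servo_tool", "arguments": {
  "deltas": [
    [1, 0, 0, 1, 0, 0, 0],
    [1, 0, 0, 1, 0, 0, 0],
    [1, 0, 0, 0, 0, 0, 0]
  ]
}}

```text
t: 21.43
eef_pos: [0.4953, -0.1488, 0.0225]
ee_rot: [3.142, -0.0, 0.091]
force: [0.0, 0.2, -4.0]
width: 0.0218
gripper_force: 44.9
```

>>> {"name": "servo_tool", "arguments": {
  "deltas": [
    [1, 0, 0, 0.8, 0, 0, 0],
    [1, 0, 0, 0.5, 0, 0, 0],
    [1, 0, 0, 0, 0, 0, 0]
  ]
}}

```text
t: 21.68
eef_pos: [0.4954, -0.1489, 0.0224]
ee_rot: [3.141, -0.0, 0.092]
force: [-4.4, 1.1, 10.9]
width: 0.0216
gripper_force: 44.8
```

>>> {"name": "servo_tool", "arguments": {
  "deltas": [
    [0.23, 0, 0, 0, 0, 0, 0],
    [0.23, 0, 0, 0, 0, 0, 0],
    [0.23, 0, 0, 0, 0, 0, 0],
    [0.23, 0, 0, 0, 0, 0, 0]
  ]
}}

```text
t: 22.02
eef_pos: [0.4955, -0.1487, 0.0213]
ee_rot: [3.141, -0.001, 0.091]
force: [-0.7, -0.6, 0.2]
width: 0.0333
gripper_force: 0.0
```

>>> {"name": "servo_tool", "arguments": {
  "deltas": [
    [0.23, 0, 0, -3, 0, 0, 0],
    [0.23, 0, 0, -6, 0, 0, 0],
    [0.23, 0, 0, -12, 0, 0, 0],
    [0.23, 0, 0, -20, 0, 0, 0],
    [0.23, 0, 0, -30, 0, 0, 0],
    [0.23, 0, 0, -30, 0, 0, 0],
    [0.23, 0, 0, -30, 0, 0, 0],
    [0.23, 0, 0, -20, 0, 0, 0],
    [0.23, 0, 30, 0, 0, 0, 0],
    [0.23, 0, -40, -20, 0, 0, 0],
    [0.23, 0, -40, -20, 0, 0, 0],
    [0.23, 0, -40, 0, 0, 0, 0],
    [0.23, 0, -40, 0, 0, 0, 0],
    [0.23, 0, 0, 0, 0, 0, 0]
  ]
}}

```text
t: 23.18
eef_pos: [0.4838, -0.0202, 0.2107]
ee_rot: [-3.14, -0.003, 0.095]
force: [-0.0, -1.4, -0.4]
width: 0.034
gripper_force: 0.0
```

```bash
python3 - <<'E'
from plan import *
go()
s=arm.grab_frame("scene")
a=cv2.resize(s["color"][200:350,300:500,::-1],(800,600),interpolation=cv2.INTER_CUBIC)
cv2.imwrite('pics/l7.png',a)
E
```

```text
t 23.18 [ 0.4838 -0.0202  0.2107] [-3.1402 -0.0026  0.0946] [ 0.3651  0.0511 -0.4207 -0.0007 -1.0961  1.3006]
```

View pics/l7.png

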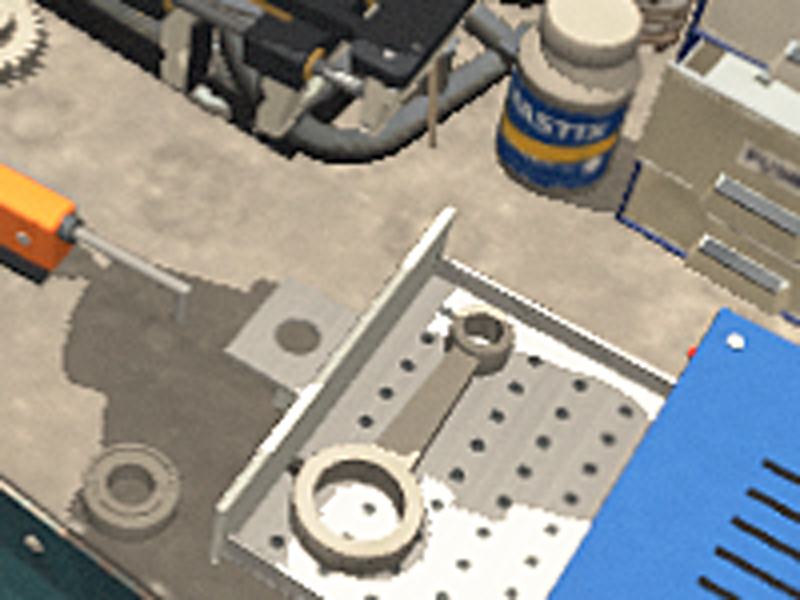

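```bash
python3 - <<'E'
from plan import *
f=arm.grab_frame("scene")
h=atz(f,(300+298/4,200+337/4),.055);print('hole',h,'was .4975 -.0729')
if h[1]>-.078: print(arm.job_done())
E
```

```text
hole [ 0.4958 -0.0766  0.055 ] was .4975 -.0729
the job is handed in; nothing more can be done
None
```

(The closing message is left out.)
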